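# Reject the worn stirrer bearing

## Robot

A 6-joint arm with a two-finger parallel gripper is mounted at the origin on a cart in front of the work surface, level with it; the furniture and walls round the work are solid. World frame = base frame: x ahead of the robot, y to its left, z up, the work surface at z = 0. Lengths are in m, angles in degrees, forces in N, time in s.
With the tool pointing down it reaches from about 0.3 to 0.75 m from the base axis. Payload 8.5 kg.
Tool frame: the origin (TCP) lies at the very end of the fingers, on their centre line; the grasp point (between the pads) lies 19 mm behind it (env.grasp_offset is the distance from the TCP to the grasp point, in m); y points along the fingers, z is the direction in which the jaws open and shut, and the axes are right-handed (so a half turn about y gives the same grasp; the last joint's range is limited). The gripper opens to 85 mm and grips with 20 to 120 N. Pads are 22 mm wide; open, the fingers measure 114 mm over their backs; the gripper's body (76 mm by 85 mm) begins 54 mm behind the grasp point. The pads swing forward as they close: fully open they stand 13 mm farther back than shut.
Start: joints at [-89.227, 21.807, 74.336, -0, 83.858, -12.336], TCP at [0.125, -0.536, 0.231] pointing down, gripper open.
Joint ranges: [-178.18, 178.18], [-50.72, 133.34], [12.68, 142.11], [-81.47, 261.47], [9.98, 163.14], [-165.26, 165.26]. Speed limits (degrees/s): [136.94, 136.94, 180, 180, 180, 180].

## Interface

Orientations are given as a 3x3 rotation matrix whose columns are the frame's x, y, z axes.
In Python, from rig import env gives the robot as it stands. The module is installed in compiled form; this text tells all that it offers.
- The arm moves only by the shell command python3 -m pendant 'ROWS' [FORCE]. ROWS is JSON, a list of rows, each a list of 3 entries, a list of its own where there are three numbers: the shift along the world's x, y, z as a fraction of full scale, then the turn about the world's z as a fraction of full scale, then the opening, from 0 (shut) to 1 (fully open). A call has 1 to 12 rows; each row shifts and turns the commanded pose from where the row before left it; what a row does not reach is not made up. Full scale, the value 1, is 30 mm for a shift and 5 degrees for a turn. A row lasts 1/12 s, in which the tool goes at most 41.7 mm and 7.16 degrees, less where a joint would pass 70% of its speed; a pose out of reach is approached as far as the arm can. A call with a number of a shift or a turn outside -1 to 1 is refused whole. A call with a gripper value outside its range is refused whole. The fingers move at their own pace and stop on an object; FORCE is the grip in N (left out, the last holds). Time passes only in rows, so rows that do not move let the fingers close. It gives the time, the measured TCP pose, the force and the opening at its end, in the units of the state.
- env.observe(): the state, without advancing time (a new reading comes with each control period).
- env.get_image(name): name is "side" or "top"; returns (picture, depth): 400x640x3 uint8, red, green, blue; 400x640 float32, m along the optical axis (not along the pixel's ray), 0 where there is no reading.
- env.camera_model(name): a dict with "camera_matrix" (3x3 intrinsics, pixels), "R" (3x3) and "t" (3): a world point X has camera coordinates R X + t. Camera axes: x right, y down, z forward; pixel columns grow to the right and rows downward; lengths in m; the calibration is good to about 2 mm. A picture is of the moment at which its call begins. camera_model takes no time and is no camera call.
- env.close_job(): hands the job in, once; it reports no verdict.
The state is a dict: "time_s": time; "q": joint angles; "qvel": joint speeds; "joint_efforts": joint torques, N m; "position": TCP position; "tool_rot": TCP orientation; "ft_force": force on the tool from outside, world axes, zero at the start; "wrist_torque": the same for the moment, N m; "grip_width": finger opening in m.
Only numpy, scipy, OpenCV 4.12 (cv2) and the standard library are available. Lean on these libraries where they do the work, as an engineer would, in place of code of your own. Each camera call takes 0.05 s, during which the arm holds its last target.

## Task

One of the three stirrer bearings in the white holder has worn loose, and only feel will tell which: rock their shafts gently along the row, to the left and then to the right, going no further than where each one stops, until you find the one with play. Pull that one out by its blue coupling and stand it in the red reject block, fully home and upright; leave the sound ones in the holder and everything else on the bench where it is.

Things in the scene. Friction and masses are not known exactly. Their poses are not given: they have to be found in the camera images.
- holder: white block fixed to the bench, 64 (x) x 194 (y) x 70 mm high on a thin dark base plate, three round 22.8 mm nests 65 mm apart along y; origin at the centre of its underside, z up, +y is left as the robot sees it. In the nests stand three bearings alike in looks, order unknown: two sound, one worn, 0.4 to 0.7 kg each. In its nest a whole bearing can rock some 1 to 2 mm each way at the coupling
- shaft_left (a point): left (+y) nest: centre of the upright bearing's blue coupling, 72 mm above the holder's top (a point fixed to the holder). Bearing from the holder's top up: aluminium flange 48 mm wide to 7, grey body 33 mm wide to 29, steel shaft 10 mm, blue barrel-shaped coupling 16.6 mm wide from 60 to 84 mm. Below: white stem 22 mm wide, 55 mm long, with a 4 mm lead-in at its foot
- shaft_mid (a point): the same point for the middle nest. A shaft tilts in its bearing about a point 50 mm below the coupling's centre, any way, and does not turn. Sound: under 1 mm of play at the coupling, then a springy stop of some 3 N per mm. Worn: the coupling goes freely (under 1 N) some 7.5 mm each way from upright, stays where it is left, and then meets the same springy stop
- shaft_right (a point): the same point for the right (-y) nest. For every bearing: a coupling pushed more than some 5 mm beyond where it stops (about 16 N) spoils the bearing. All three shafts stand upright at the start
- red_block: red reject block fixed to the bench, 64 x 64 x 70 mm high; origin at the centre of its underside, z up
- red_bore (a point): centre of the mouth of the reject block's round bore, at its top face (70 mm above the bench). Bore 25 mm in diameter with a 2 mm chamfer, 58 mm deep, so a bearing's stem (22 mm, 55 mm long) goes fully in and its flange rests on the block; the coupling's centre is then 72 mm above this point
- dropper_white: dropper bottle with white cap, 25 mm wide, 67 mm high; origin at the centre of its underside; a bystander
- dropper_blue: dropper bottle with blue cap, 25 mm wide, 67 mm high; origin at the centre of its underside; a bystander
- timer: beige bench timer, 32 x 66 x 62 mm; origin at the centre of its underside; a bystander
- vial: small glass vial, 15 mm wide, 40 mm high; origin at the centre of its underside; a bystander
- marker_red: red marker pen lying on the bench, 132 mm long, 13 mm high; origin at the centre of its underside; a bystander
Things that resemble listed ones, but are neither listed nor needed, are in the scene too. Several things have the shape of the red_block; the one meant has the colours described above.

How it is judged (in metres and radians):
On the way, in this order (a step that is already met when the one before it is completed fails the run):
1. the worn bearing's shaft has been rocked to the left, at least 5 mm at the coupling, while in its nest (horizontal distance between bearing_c_shaft_c1 and bearing_c_c4 below 0.0155 m and height (world z) of bearing_c_c1 below 0.0815 m), for 0.05 s.
2. and then to the right, at least 5 mm (horizontal distance between bearing_c_shaft_c1 and bearing_c_c6 below 0.0155 m and height (world z) of bearing_c_c1 below 0.0815 m), for 0.05 s.
At the end, for the whole second after the job is handed in: the worn bearing stands in the red block's bore with its flange down on the block (within 3 mm), on the bore's axis within 4 mm and upright within 4.5 degrees; the two sound bearings sit in their nests as at the start (within 5 mm) (horizontal distance between bearing_c_c1 and red_bore below 0.004 m and height (world z) of bearing_c_c1 between 0.0705 and 0.0765 m and angle between each of bearing_c_c1, bearing_a_c1, bearing_b_c1's own z axis and vertical below 0.08 rad and distance of each of bearing_a_c1, bearing_b_c1 from where it was at the start of the episode below 0.005 m); the robot touches nothing.
It fails at once if a sound bearing's coupling is pushed more than 6 mm sideways (over some 17 N) (distance between bearing_a_shaft_c1 and bearing_a_c0 below 0.098925 m or distance between bearing_b_shaft_c1 and bearing_b_c0 below 0.098925 m).
It fails at once if the worn bearing's coupling is forced more than 13 mm off its upright place, 5.5 mm beyond the end of its play (distance between bearing_c_shaft_c1 and bearing_c_c0 below 0.098267 m).
It fails at once if a sound bearing is pulled out of the holder (height (world z) of any of bearing_a_c1, bearing_b_c1 above 0.0935 m).
It fails at once if a bystander is moved more than 20 mm (distance of any of dropper_white, dropper_blue, timer, vial, marker_red from where it was at the start of the episode above 0.02 m).
It also fails if it takes over 61 s, if anything falls off the work surface, if the arm or the gripper's body presses on something with over 40 N, if the wrist force passes 120 N, or if a joint passes its speed limit or range.

## Working session

There is one attempt and no reset: what is moved stays moved. The work goes in short steps, Python scripts to look and compute and a shell command to move; the robot and the scene stay as the last step left them, time stands still between calls to the robot, and variables do not carry over. Pictures are saved under pics/ and viewed, and the job is handed in when it is done.

```bash
mkdir -p pics
cat > h.py <<'E'
import numpy as np, cv2
from rig import env
def snap(n,tag):
    im,d=env.get_image(n); cv2.imwrite(f'pics/{tag}.png',cv2.cvtColor(im,cv2.COLOR_RGB2BGR)); np.savez(f'pics/{tag}.npz',im=im,d=d); return im,d
def cam(n):
    c=env.camera_model(n); return [np.array(c[k]) for k in("camera_matrix","R","t")]
def ray(n,u,v):
    K,R,t=cam(n); return -R.T@t, R.T@np.linalg.solve(K,[u,v,1])
def onz(n,u,v,z):
    o,r=ray(n,u,v); return o+r*(z-o[2])/r[2]
def pt(n,u,v,d): 
    o,r=ray(n,u,v); return o+r*d
def tri(a,b):
    o1,r1=ray(*a);o2,r2=ray(*b)
    s=np.linalg.lstsq(np.c_[r1,-r2],o2-o1,rcond=None)[0]
    p,q=o1+r1*s[0],o2+r2*s[1]; return (p+q)/2,np.linalg.norm(p-q)
def proj(n,X):
    K,R,t=cam(n); p=K@(R@np.array(X)+t); return p[:2]/p[2]
E
python3 - <<'E'
from h import *
for n in("side","top"):
    snap(n,n+"0"); o,r=ray(n,320,200); print(n,o,r)
s=env.observe(); print(s)
E
```

```text
side [ 0.47756214 -0.88079896  0.76232396] [ 0.03907327  0.74947223 -0.66129144]
top [ 0.46872601 -0.14883809  1.06489713] [ 0.05966406  0.00248143 -0.99821562]
{'time_s': 0.1, 'q': array([-8.92280326e+01,  2.18394785e+01,  7.43756834e+01, -1.10240625e-03,
        8.38574629e+01, -1.23375667e+01]), 'qvel': array([-0.00495814, -0.0828816 , -0.16120603,  0.05963167,  0.07607419,
       -0.03534639]), 'joint_efforts': array([ 4.15192204e-03, -4.49215150e+01, -2.31654382e+01, -1.08066961e-04,
        3.69450543e-03,  7.91408326e-06]), 'position': array([ 0.12472028, -0.53543417,  0.23077933]), 'tool_rot': array([[-9.73937774e-01, -3.62059398e-05,  2.26815370e-01],
       [-2.26815233e-01,  1.26716723e-03, -9.73936982e-01],
       [-2.52150700e-04, -9.99999196e-01, -1.24235409e-03]]), 'ft_force': array([ 0.25477387,  0.3047423 , -0.35018276]), 'wrist_torque': array([0.03328979, 0.0352261 , 0.00467387]), 'grip_width': 0.0856957196880321}
```

View pics/side0.png

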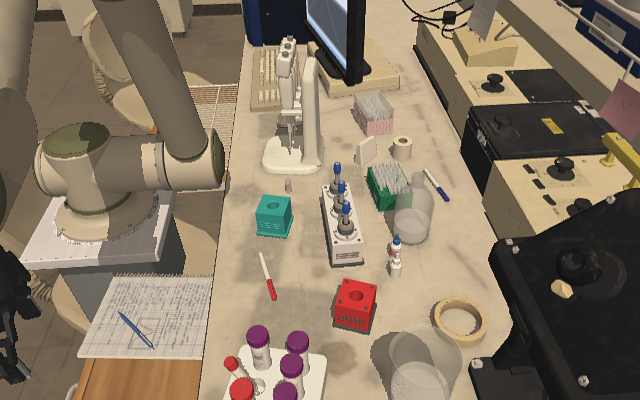

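View pics/top0.png

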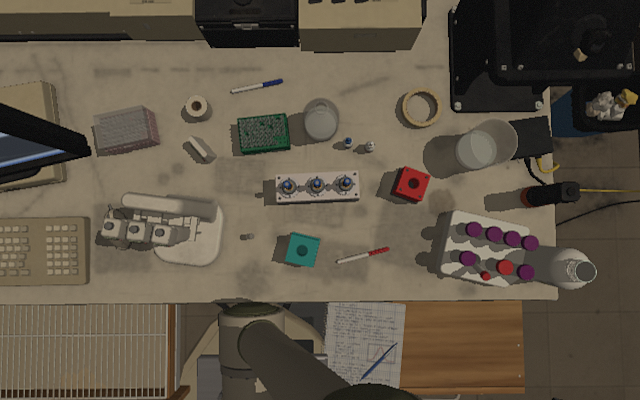

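The side view shows the holder with three blue couplings at about (337,170), (341,187) and (347,205). The red block's bore is at (355,295). In the top view the couplings are at (288,186), (316,184) and (345,184), and the red bore is near (411,183). Next I measure these.

Run:
```python
from h import *
D={n:np.load(f'pics/{n}0.npz') for n in("side","top")}
def blobs(n,f,box,mn):
    im=D[n]['im'];hsv=cv2.cvtColor(im,cv2.COLOR_RGB2HSV)
    m=f(hsv).astype(np.uint8); z=np.zeros_like(m); x0,y0,x1,y1=box; z[y0:y1,x0:x1]=m[y0:y1,x0:x1]
    k,l,s,c=cv2.connectedComponentsWithStats(z)
    for i in range(1,k):
        if s[i,4]>=mn:
            dd=D[n]['d'][l==i]; dd=dd[dd>0]; dm=np.median(dd)
            print(n,s[i],c[i].round(1),'med depth',dm.round(3),pt(n,*c[i],dm).round(4))
    return z
blue=lambda h:(h[...,0]>100)&(h[...,0]<125)&(h[...,1]>110)&(h[...,2]>50)
red=lambda h:((h[...,0]<6)|(h[...,0]>174))&(h[...,1]>150)&(h[...,2]>90)
blobs("side",blue,(315,150,370,230),8)
blobs("top",blue,(270,165,370,205),4)
a=blobs("side",red,(320,260,390,350),50);b=blobs("top",red,(385,160,435,205),50)
for n,(x0,y0,x1,y1) in(("side",(300,140,420,350)),("top",(265,155,445,210))):
    im=D[n]['im'][y0:y1,x0:x1]; s=4 if n=="top" else 2.8
    cv2.imwrite(f'pics/{n}z.png',cv2.cvtColor(cv2.resize(im,None,fx=s,fy=s,interpolation=cv2.INTER_CUBIC),cv2.COLOR_RGB2BGR))
```

```text
side [334 163   7  11  59] [336.7 168.3] med depth 1.01 [ 0.5576 -0.0814  0.1461]
side [338 181   7  12  66] [341. 187.] med depth 0.962 [ 0.5603 -0.146   0.1465]
side [343 201   7  13  69] [345.8 207.8] med depth 0.913 [ 0.5631 -0.2111  0.1467]
top [344 178   7   7  22] [346.8 181. ] med depth 0.914 [ 0.5634 -0.2043  0.1544]
top [283 181   8   7  26] [286.9 184.3] med depth 0.914 [ 0.5574 -0.0761  0.1546]
top [314 180   7   6  20] [316.8 182.8] med depth 0.915 [ 0.5602 -0.1401  0.1533]
side [ 335  278   42   53 1554] [355.2 303.2] med depth 0.849 [ 0.5633 -0.3754  0.059 ]
top [396 166  34  35 629] [412.6 183.3] med depth 0.998 [ 0.5653 -0.3628  0.0708]
```

View pics/sidez.png

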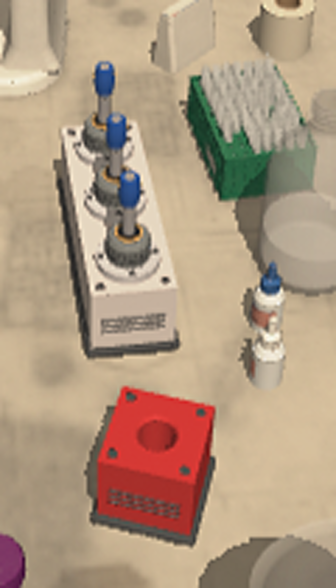

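View pics/topz.png

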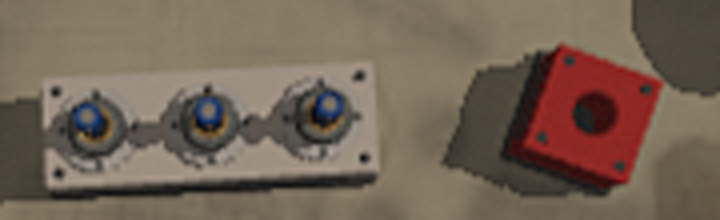

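Run:
```python
from h import *
D={n:np.load(f'pics/{n}0.npz') for n in("side","top")}
S=[(336.7,168.3),(341,187),(345.8,207.8)];T=[(286.9,184.3),(316.8,182.8),(346.8,181)]
for s,t in zip(S,T): p,e=tri(("side",*s),("top",*t)); print('coupling tri',p.round(4),'gap',e.round(4))
# point clouds from depth, restricted to top faces
for n in("side","top"):
    im,d=D[n]['im'],D[n]['d']; K,R,t=cam(n)
    v,u=np.mgrid[:400,:640]; c=np.stack([(u-K[0,2])/K[0,0],(v-K[1,2])/K[1,1],np.ones_like(u)],-1)*d[...,None]
    W=(c-t)@R
    hsv=cv2.cvtColor(im,cv2.COLOR_RGB2HSV)
    red=((hsv[...,0]<6)|(hsv[...,0]>174))&(hsv[...,1]>150)
    for nm,m in(('red',red&(W[...,2]>.064)&(W[...,2]<.08)&(abs(W[...,0]-.56)<.08)&(abs(W[...,1]+.37)<.08)),
                ('holder',(W[...,2]>.064)&(W[...,2]<.0735)&(abs(W[...,0]-.56)<.06)&(abs(W[...,1]+.14)<.13)&~red)):
        P=W[m&(d>0)]; (c2,sz,a)=cv2.minAreaRect((P[:,:2]*1000).astype(np.float32)); print(n,nm,len(P),'z',np.median(P[:,2]).round(4),np.round(c2,1),np.round(sz,1),round(a,1))
    # coupling top
    for y in(-.075,-.139,-.204):
        m=(d>0)&(W[...,2]>.125)&(W[...,2]<.17)&(abs(W[...,0]-.56)<.02)&(abs(W[...,1]-y)<.02)
        P=W[m]; print(n,y,P.min(0).round(4),P.max(0).round(4))
# bore: dark hole inside red face
for n,box in(("side",(340,283,372,308)),("top",(402,172,422,195))):
    im=D[n]['im'];x0,y0,x1,y1=box
    g=im[y0:y1,x0:x1,0].astype(int); print(n);print(g[::1,::1] if n=="top" else g[::2,::2])
```

```text
coupling tri [ 0.5585 -0.075   0.1412] gap 0.0004
coupling tri [ 0.5612 -0.1399  0.1413] gap 0.0004
coupling tri [ 0.5643 -0.205   0.1412] gap 0.0009
side red 939 z 0.0705 [ 565.4 -365.2] [67.8 63.8] 68.8
side holder 847 z 0.0706 [ 560.9 -140.5] [ 64.2 200.2] 2.3
side -0.075 [ 0.5499 -0.0854  0.1263] [ 0.5655 -0.0682  0.1579]
side -0.139 [ 0.5524 -0.1508  0.1251] [ 0.5693 -0.1346  0.157 ]
side -0.204 [ 0.5558 -0.2151  0.125 ] [ 0.5721 -0.1989  0.1572]
top red 625 z 0.0709 [ 566.3 -363.2] [63.4 62.4] 69.2
top holder 1145 z 0.0709 [ 562.6 -140.2] [ 64.4 194. ] 2.4
top -0.075 [ 0.5521 -0.0826  0.1366] [ 0.5668 -0.069   0.1588]
top -0.139 [ 0.5537 -0.1469  0.146 ] [ 0.571  -0.134   0.1575]
top -0.204 [ 0.5572 -0.2111  0.1419] [ 0.573  -0.1983  0.1579]
side
[[182 216 217 166 220 213 213 213 213 213 213 213 213 213 209 203]
 [ 91 216 213 214 214 213 213 213 213 213 213 213 213 213 214 205]
 [139 214 213 213 213 213 213 214 213 213 213 213 213 213 215  91]
 [220 213 213 213 213 214 226 227 229 224 216 213 213 213 213 218]
 [216 213 213 213 213 218 164 173 172 161 171 209 214 213 213 213]
 [
[... 1794 characters left out ...]
 103 139
  145 142]
 [145 142 142 142 141 146 141 113  75  33  23  42  48  52  72 100 131 147
  143 142]
 [148 143 142 141 142 143 145 143 128 101  76  82  83  96 114 133 141 144
  141 142]
 [151 144 141 141 142 142 143 143 144 140 132 133 131 136 141 146 144 143
  143 143]
 [148 144 143 141 142 141 142 143 143 145 146 145 146 145 143 143 141 141
  144 141]
 [147 142 143 141 142 143 141 141 141 143 141 142 143 142 141 142 142 141
  142 142]
 [150 147 143 143 144 142 142 141 143 140 142 141 142 142 143 142 142 143
  141 144]
 [121 140 151 148 145 144 143 142 142 142 143 141 142 141 141 142 144 143
  143 143]
 [ 69  97 110 120 141 150 147 145 144 143 142 143 142 142 143 144 146 146
  134 147]]
```

Run:
```python
from h import *
im=np.load('pics/side0.npz')['im'];hsv=cv2.cvtColor(im,cv2.COLOR_RGB2HSV)
def ell(n,box,th):
    im=np.load(f'pics/{n}0.npz')['im'];x0,y0,x1,y1=box
    m=np.zeros((400,640),np.uint8); m[y0:y1,x0:x1]=(im[y0:y1,x0:x1,0]<th)
    cs=max(cv2.findContours(m,cv2.RETR_EXTERNAL,cv2.CHAIN_APPROX_NONE)[0],key=cv2.contourArea); e=cv2.fitEllipse(cs); print(n,e); return e[0]
a=ell("side",(345,287,367,306),205);b=ell("top",(405,174,422,192),115)
print(onz("side",*a,.07),onz("top",*b,.07),tri(("side",*a),("top",*b)))
```

```text
side ((355.8116149902344, 295.36572265625), (11.030561447143555, 15.258711814880371), 89.32818603515625)
top ((413.3007507324219, 182.95724487304688), (10.61888313293457, 11.23588752746582), 100.00253295898438)
[ 0.5653733  -0.36626291  0.07      ] [ 0.56615902 -0.36460151  0.07      ] (array([ 0.56596141, -0.36495805,  0.06826753]), np.float64(0.0007314016537511225))
```

Run:
```python
from h import *
d=np.load('pics/top0.npz')['d']; K,R,t=cam("top")
v,u=np.mgrid[:400,:640]; c=np.stack([(u-K[0,2])/K[0,0],(v-K[1,2])/K[1,1],np.ones_like(u)],-1)*d[...,None]
W=(c-t)@R; ok=d>0
for x in np.arange(.2,.7,.1):
  print(round(x,2),[(round(y,2),float(W[ok&(abs(W[...,0]-x)<.05)&(abs(W[...,1]-y)<.05)][:,2].max().round(2)) if (ok&(abs(W[...,0]-x)<.05)&(abs(W[...,1]-y)<.05)).any() else None) for y in np.arange(-.6,.05,.1)])
```

```text
0.2 [(np.float64(-0.6), -0.1), (np.float64(-0.5), -0.09), (np.float64(-0.4), -0.08), (np.float64(-0.3), -0.08), (np.float64(-0.2), 0.0), (np.float64(-0.1), 0.51), (np.float64(-0.0), 0.37)]
0.3 [(np.float64(-0.6), 0.16), (np.float64(-0.5), 0.12), (np.float64(-0.4), 0.01), (np.float64(-0.3), 0.01), (np.float64(-0.2), 0.65), (np.float64(-0.1), 0.62), (np.float64(-0.0), 0.37)]
0.4 [(np.float64(-0.6), 0.17), (np.float64(-0.5), 0.14), (np.float64(-0.4), 0.05), (np.float64(-0.3), 0.02), (np.float64(-0.2), 0.02), (np.float64(-0.1), 0.08), (np.float64(-0.0), 0.04)]
0.5 [(np.float64(-0.6), 0.18), (np.float64(-0.5), 0.14), (np.float64(-0.4), 0.08), (np.float64(-0.3), 0.07), (np.float64(-0.2), 0.1), (np.float64(-0.1), 0.1), (np.float64(-0.0), 0.07)]
0.6 [(np.float64(-0.6), 0.17), (np.float64(-0.5), 0.14), (np.float64(-0.4), 0.08), (np.float64(-0.3), 0.08), (np.float64(-0.2), 0.16), (np.float64(-0.1), 0.16), (np.float64(-0.0), 0.08)]
```

```bash
python3 -m pendant '[[[1,0.75,0],-0.2,0.4],[[1,0.75,0],-0.2,0.4],[[1,0.75,0],-0.2,0.4],[[1,0.75,0],-0.2,0.4],[[1,0.75,0],-0.2,0.4],[[1,0.75,0],-0.2,0.4],[[1,0.75,0],-0.2,0.4],[[0,0,0],0,0.4]]' 30
```

```text
time_s: 0.77
position: [0.3384, -0.3742, 0.2312]
tool_rot: [[-0.994, 0.001, 0.111], [-0.111, 0.002, -0.994], [-0.001, -1.0, -0.001]]
ft_force: [-0.3, 1.1, 0.5]
grip_width: 0.0343
```

```bash
python3 -m pendant '[[[0.94,0.7,0],-0.1,0.4],[[0.94,0.7,0],-0.1,0.4],[[0.94,0.7,0],-0.1,0.4],[[0.94,0.7,0],-0.1,0.4],[[0.94,0.7,0],-0.1,0.4],[[0.94,0.7,0],-0.1,0.4],[[0.94,0.7,0],-0.1,0.4],[[0.94,0.7,0],-0.1,0.4],[[0,0,0],0,0.4],[[0,0,0],0,0.4]]'
python3 - <<'E'
from h import *
snap("side","side1");snap("top","top1"); s=env.observe();print(s['position'],s['ft_force'],s['tool_rot'][:,2])
E
```

```text
time_s: 1.6
position: [0.561, -0.2091, 0.2305]
tool_rot: [[-0.999, -0.001, 0.039], [-0.039, 0.001, -0.999], [0.001, -1.0, -0.001]]
ft_force: [0.6, -0.1, 0.2]
grip_width: 0.0339
[ 0.55979286 -0.21055199  0.23097276] [-0.26531011  0.45281534  0.21848947] [ 3.66089685e-02 -9.99329630e-01 -2.72291688e-04]
```

View pics/side1.png

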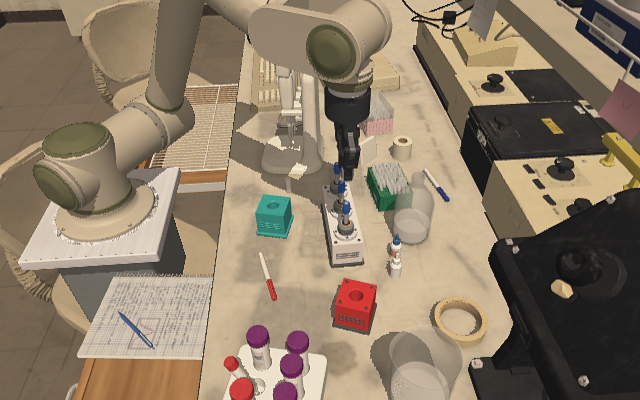

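The side view shows the jaws above the holder, near (345,150), with nothing in the way. I correct x and y, then descend around the right coupling.

```bash
python3 -m pendant '[[[0.14,0.18,-0.5],0,0.4],[[0,0,-0.5],0,0.4],[[0,0,0],0,0.4],[[0,0,0],0,0.4]]'; python3 -c "
from h import *
s=env.observe();print(s['position'],s['ft_force'],s['grip_width'])"
```

```text
time_s: 2.03
position: [0.5637, -0.2056, 0.2012]
tool_rot: [[-0.999, -0.001, 0.035], [-0.035, 0.001, -0.999], [0.001, -1.0, -0.001]]
ft_force: [-0.2, 0.1, 1.3]
grip_width: 0.0342
[ 0.56369933 -0.20557741  0.20123423] [-0.21718091  0.0949966   1.25331423] 0.03423869412155252
```

```bash
python3 -m pendant '[[[0,0,-0.6],0,0.4],[[0,0,-0.6],0,0.4],[[0,0,-0.6],0,0.4],[[0,0,-0.6],0,0.4],[[0,0,-0.2],0,0.4],[[0,0,0],0,0.4],[[0,0,0],0,0.4]]'
python3 - <<'E'
from h import *
im,_=snap("side","side2");snap("top","top2"); s=env.observe();print(s['position'],s['ft_force'])
cv2.imwrite('pics/side2z.png',cv2.cvtColor(cv2.resize(im[60:290,270:430],None,fx=2.6,fy=2.6,interpolation=cv2.INTER_CUBIC),cv2.COLOR_RGB2BGR))
E
```

```text
time_s: 2.62
position: [0.5648, -0.2054, 0.1246]
tool_rot: [[-0.999, 0.001, 0.036], [-0.036, -0.001, -0.999], [-0.001, -1.0, 0.001]]
ft_force: [-0.1, 0.8, 0.3]
grip_width: 0.0343
[ 0.56505375 -0.2052845   0.12487945] [-0.28755472 -0.19610925  0.15973912]
```

View pics/side2z.png

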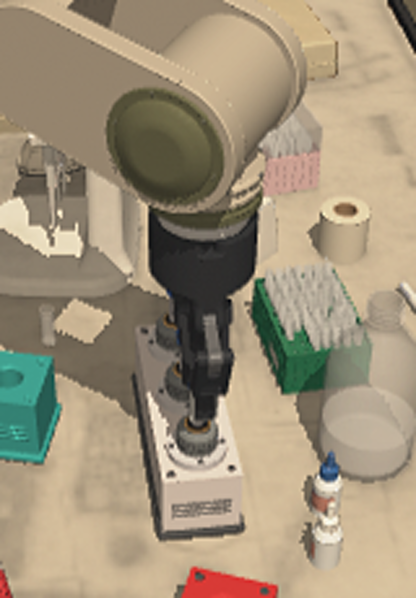

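The jaws straddle the right coupling, seen at about (205,390) in the crop. Now I rock it left.

```bash
python3 -m pendant '[[[0,0.15,0],0,0.4],[[0,0.12,0],0,0.4],[[0,0,0],0,0.4],[[0,0,0],0,0.4]]'; for i in 1; do python3 -m pendant '[[[0,0.06,0],0,0.4],[[0,0,0],0,0.4]]'; done;  python3 -c "
from h import *
s=env.observe();print(s['position'],s['ft_force'],s['wrist_torque'])"
```

```text
time_s: 3.05
position: [0.5647, -0.1963, 0.1237]
tool_rot: [[-0.999, 0.0, 0.037], [-0.037, -0.0, -0.999], [-0.0, -1.0, 0.0]]
ft_force: [-0.3, 0.4, 1.0]
grip_width: 0.0341
time_s: 3.22
position: [0.5646, -0.1946, 0.1234]
tool_rot: [[-0.999, 0.0, 0.037], [-0.037, 0.0, -0.999], [-0.0, -1.0, -0.0]]
ft_force: [0.7, -0.2, 0.3]
grip_width: 0.0341
[ 0.56456956 -0.19462645  0.12340299] [ 0.69747491 -0.21880878  0.33479115] [ 0.02346319 -0.07331087 -0.01358737]
```

```bash
python3 -m pendant '[[[0,0.05,0],0,0.4],[[0,0,0],0,0.4],[[0,0,0],0,0.4]]';  python3 -c "
from h import *
s=env.observe();print(s['position'],s['ft_force'],s['wrist_torque'])"
```

```text
time_s: 3.47
position: [0.5645, -0.1933, 0.1233]
tool_rot: [[-0.999, -0.0, 0.037], [-0.037, 0.0, -0.999], [0.0, -1.0, -0.0]]
ft_force: [-0.5, -0.3, -0.0]
grip_width: 0.0342
[ 0.56453565 -0.19329323  0.12330493] [-0.46199645 -0.28702575 -0.02681674] [-0.05678888  0.04973881  0.02451373]
```

```bash
python3 -m pendant '[[[0,0.05,0],0,0.4],[[0,0,0],0,0.4],[[0,0,0],0,0.4]]';  python3 -c "
from h import *
s=env.observe();print(s['position'],s['ft_force'],s['wrist_torque'])"
```

```text
time_s: 3.72
position: [0.5645, -0.1918, 0.1233]
tool_rot: [[-0.999, -0.0, 0.037], [-0.037, 0.0, -0.999], [0.0, -1.0, -0.0]]
ft_force: [-0.5, 0.1, 0.5]
grip_width: 0.0339
[ 0.56453139 -0.19178916  0.12329822] [-0.45686657  0.06283506  0.4545385 ] [-0.04873512 -0.0113275  -0.01641161]
```

```bash
python3 -m pendant '[[[0,0.05,0],0,0.4],[[0,0,0],0,0.4],[[0,0,0],0,0.4]]';  python3 -c "
from h import *
s=env.observe();print(s['position'],s['ft_force'],s['wrist_torque'])"
```

```text
time_s: 3.97
position: [0.5645, -0.1903, 0.1233]
tool_rot: [[-0.999, -0.0, 0.037], [-0.037, 0.0, -0.999], [0.0, -1.0, -0.0]]
ft_force: [-0.7, 0.8, -0.2]
grip_width: 0.0341
[ 0.56453838 -0.19025611  0.12332204] [-0.65937425  0.77497057 -0.18758855] [-0.06241505  0.04325568 -0.02320505]
```

```bash
python3 -m pendant '[[[0,0.05,0],0,0.4],[[0,0,0],0,0.4],[[0,0,0],0,0.4]]';  python3 - <<'E'
from h import *
s=env.observe();print(s['position'],s['ft_force'],s['wrist_torque'])
im,_=snap("side","side3")
a=np.load('pics/side2.npz')['im']
z=lambda i:cv2.resize(i[150:260,310:390],None,fx=4.8,fy=4.8,interpolation=cv2.INTER_CUBIC)
cv2.imwrite('pics/side3z.png',cv2.cvtColor(np.hstack([z(a),z(im)]),cv2.COLOR_RGB2BGR))
E
```

```text
time_s: 4.22
position: [0.5645, -0.1887, 0.1233]
tool_rot: [[-0.999, -0.0, 0.037], [-0.037, 0.0, -0.999], [0.0, -1.0, -0.0]]
ft_force: [0.2, -0.0, 0.4]
grip_width: 0.0342
[ 0.56452996 -0.18873695  0.12331488] [ 0.2453814  -0.02768661  0.41441381] [ 0.04176599  0.05134499 -0.02256642]
```

View pics/side3z.png

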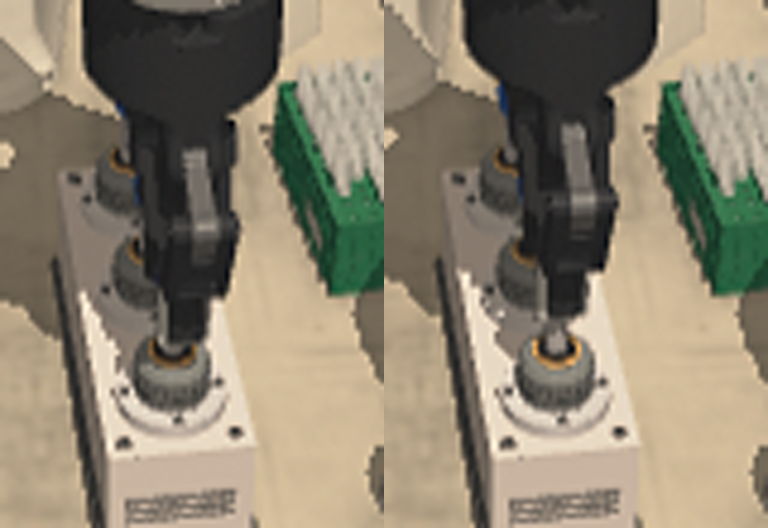

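The body stays put while the finger has moved about 7 mm past the expected contact with no force. That points to the worn one. I continue to the stop in 1 mm steps.

```bash
python3 -m pendant '[[[0,0.04,0],0,0.4],[[0,0,0],0,0.4],[[0,0,0],0,0.4]]'
```

```text
time_s: 4.52
position: [0.5646, -0.1879, 0.1234]
tool_rot: [[-0.999, 0.0, 0.037], [-0.037, -0.001, -0.999], [-0.0, -1.0, 0.001]]
ft_force: [-0.7, -1.5, -0.1]
grip_width: 0.0341
```

```bash
python3 -m pendant '[[[0,0.03,0],0,0.4],[[0,0,0],0,0.4],[[0,0,0],0,0.4]]'
```

```text
time_s: 4.77
position: [0.5646, -0.187, 0.1234]
tool_rot: [[-0.999, 0.0, 0.037], [-0.037, -0.001, -0.999], [-0.0, -1.0, 0.001]]
ft_force: [-0.2, -2.9, 0.4]
grip_width: 0.0342
```

The springy stop is at tool y ≈ -0.188, which is about 7.7 mm of free travel. Now right.

```bash
python3 -m pendant '[[[0,-0.25,0],0,0.4],[[0,-0.25,0],0,0.4],[[0,-0.15,0],0,0.4],[[0,0,0],0,0.4],[[0,-0.1,0],0,0.4],[[0,0,0],0,0.4],[[0,0,0],0,0.4]]'
```

```text
time_s: 5.35
position: [0.5645, -0.2092, 0.1232]
tool_rot: [[-0.999, -0.0, 0.037], [-0.037, 0.0, -0.999], [0.0, -1.0, -0.0]]
ft_force: [0.7, -0.2, -0.8]
grip_width: 0.0342
```

```bash
python3 -m pendant '[[[0,-0.07,0],0,0.4],[[0,0,0],0,0.4],[[0,0,0],0,0.4]]'
```

```text
time_s: 5.6
position: [0.5645, -0.2113, 0.1233]
tool_rot: [[-0.999, -0.0, 0.037], [-0.037, -0.0, -0.999], [0.0, -1.0, 0.0]]
ft_force: [0.2, 0.1, -0.5]
grip_width: 0.0339
```

```bash
python3 -m pendant '[[[0,-0.05,0],0,0.4],[[0,0,0],0,0.4],[[0,0,0],0,0.4]]'
```

```text
time_s: 5.85
position: [0.5646, -0.2129, 0.1233]
tool_rot: [[-0.999, 0.0, 0.037], [-0.037, -0.0, -0.999], [-0.0, -1.0, 0.0]]
ft_force: [-0.1, 0.9, 0.9]
grip_width: 0.0341
```

```bash
python3 -m pendant '[[[0,-0.06,0],0,0.4],[[0,0,0],0,0.4],[[0,0,0],0,0.4]]'
```

```text
time_s: 6.1
position: [0.5645, -0.2147, 0.1233]
tool_rot: [[-0.999, -0.0, 0.037], [-0.037, 0.0, -0.999], [0.0, -1.0, -0.0]]
ft_force: [-0.3, -0.0, -0.7]
grip_width: 0.0345
```

```bash
python3 -m pendant '[[[0,-0.06,0],0,0.4],[[0,0,0],0,0.4],[[0,0,0],0,0.4]]'
```

```text
time_s: 6.35
position: [0.5645, -0.2166, 0.1233]
tool_rot: [[-0.999, 0.0, 0.037], [-0.037, -0.0, -0.999], [-0.0, -1.0, 0.0]]
ft_force: [-0.7, -0.4, 0.7]
grip_width: 0.0342
```

```bash
python3 -m pendant '[[[0,-0.06,0],0,0.4],[[0,0,0],0,0.4],[[0,0,0],0,0.4]]'
```

```text
time_s: 6.6
position: [0.5645, -0.2184, 0.1233]
tool_rot: [[-0.999, 0.0, 0.037], [-0.037, -0.0, -0.999], [-0.0, -1.0, 0.0]]
ft_force: [-0.6, -0.4, -1.1]
grip_width: 0.0344
```

```bash
python3 -m pendant '[[[0,-0.05,0],0,0.4],[[0,0,0],0,0.4],[[0,0,0],0,0.4]]'
```

```text
time_s: 6.85
position: [0.5645, -0.2198, 0.1233]
tool_rot: [[-0.999, -0.0, 0.037], [-0.037, -0.0, -0.999], [0.0, -1.0, 0.0]]
ft_force: [-0.4, 0.3, 0.2]
grip_width: 0.0341
```

```bash
python3 -m pendant '[[[0,-0.04,0],0,0.4],[[0,0,0],0,0.4],[[0,0,0],0,0.4]]'
```

```text
time_s: 7.1
position: [0.5645, -0.2209, 0.1233]
tool_rot: [[-0.999, -0.0, 0.037], [-0.037, 0.0, -0.999], [0.0, -1.0, -0.0]]
ft_force: [0.4, 0.9, -0.0]
grip_width: 0.0346
```

```bash
python3 -m pendant '[[[0,-0.04,0],0,0.4],[[0,0,0],0,0.4],[[0,0,0],0,0.4]]'
```

```text
time_s: 7.35
position: [0.5645, -0.2219, 0.1233]
tool_rot: [[-0.999, -0.0, 0.037], [-0.037, 0.001, -0.999], [0.0, -1.0, -0.001]]
ft_force: [0.5, 2.2, 0.5]
grip_width: 0.0341
```

The right stop is at y ≈ -0.221, giving about 15.3 mm of total play. The right bearing is the worn one. I centre at y = -0.2048 and grip.

```bash
python3 -m pendant '[[[0,0.2,0],0,0.4],[[0,0.2,0],0,0.4],[[0,0.17,0],0,0.4],[[0,0,0],0,0.4],[[0,0,0],0,0.3]]';python3 -m pendant '[[[0,0,0],0,0.2],[[0,0,0],0,0],[[0,0,0],0,0],[[0,0,0],0,0],[[0,0,0],0,0],[[0,0,0],0,0]]' 60
```

```text
time_s: 7.77
position: [0.5646, -0.2047, 0.1234]
tool_rot: [[-0.999, 0.0, 0.037], [-0.037, -0.0, -0.999], [-0.0, -1.0, 0.0]]
ft_force: [0.4, -0.7, -0.4]
grip_width: 0.0256
time_s: 8.27
position: [0.5646, -0.2052, 0.1235]
tool_rot: [[-0.999, 0.0, 0.037], [-0.037, -0.0, -0.999], [-0.0, -1.0, 0.0]]
ft_force: [-0.0, -0.3, 2.8]
grip_width: 0.0139
```

```bash
python3 -m pendant '[[[0,0,0],0,0],[[0,0,0],0,0]]';  python3 - <<'E'
from h import *
s=env.observe();print(s['position'],s['ft_force'],s['grip_width'])
im,_=snap("side","side4")
z=lambda i:cv2.resize(i[150:260,300:400],None,fx=5,fy=5,interpolation=cv2.INTER_CUBIC)
cv2.imwrite('pics/side4z.png',cv2.cvtColor(z(im),cv2.COLOR_RGB2BGR))
E
```

```text
time_s: 8.43
position: [0.5646, -0.2052, 0.1235]
tool_rot: [[-0.999, 0.0, 0.037], [-0.037, -0.0, -0.999], [-0.0, -1.0, 0.0]]
ft_force: [-0.1, 0.1, 3.1]
grip_width: 0.0136
[ 0.56464799 -0.20518629  0.12352175] [-0.05988229  0.06902363  3.1260117 ] 0.013594208672315157
```

View pics/side4z.png

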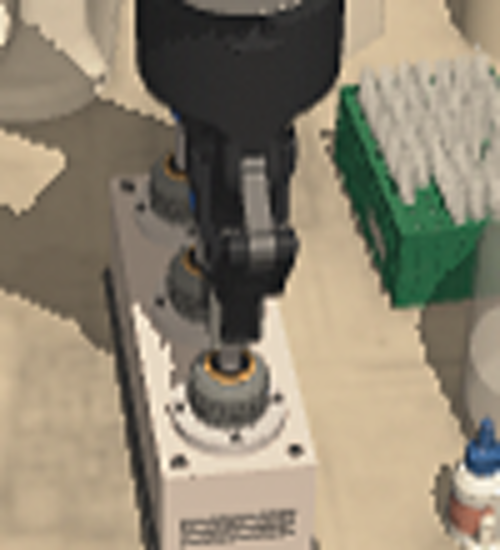

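```bash
python3 -m pendant '[[[0,0,0.1],0,0],[[0,0,0.1],0,0],[[0,0,0.1],0,0],[[0,0,0],0,0],[[0,0,0],0,0]]' 60;  python3 - <<'E'
from h import *
s=env.observe();print(s['position'],s['ft_force'],s['grip_width'])
im,_=snap("side","side5")
z=lambda i:cv2.resize(i[150:260,300:400],None,fx=5,fy=5,interpolation=cv2.INTER_CUBIC)
cv2.imwrite('pics/side5z.png',cv2.cvtColor(z(im),cv2.COLOR_RGB2BGR))
E
```

```text
time_s: 8.9
position: [0.5643, -0.2049, 0.132]
tool_rot: [[-0.999, -0.001, 0.037], [-0.037, 0.0, -0.999], [0.001, -1.0, -0.001]]
ft_force: [-0.3, -0.2, -6.4]
grip_width: 0.0137
[ 0.56434201 -0.20490807  0.13200323] [-0.34429452 -0.1550764  -6.41065611] 0.01369314192053725
```

View pics/side5z.png

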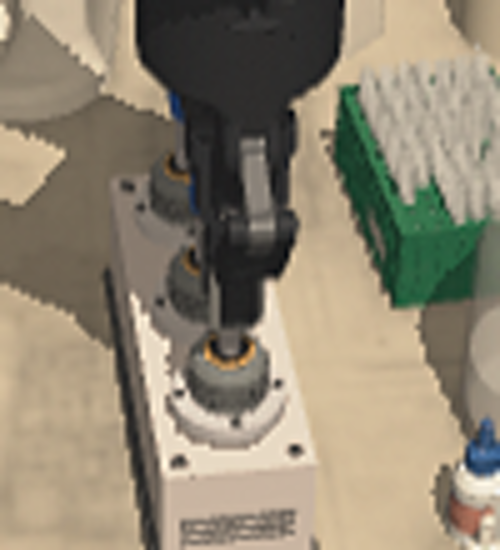

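The flange has risen in the image, and the force of -6.4 N matches the bearing's weight. I continue straight up.

```bash
python3 -m pendant '[[[0,0,0.3],0,0],[[0,0,0.35],0,0],[[0,0,0.35],0,0],[[0,0,0],0,0]]' 60; python3 -m pendant '[[[0,0,0.35],0,0],[[0,0,0.35],0,0],[[0,0,0.35],0,0],[[0,0,0.35],0,0],[[0,0,0],0,0],[[0,0,0],0,0]]'
python3 - <<'E'
from h import *
im,_=snap("side","side6");snap("top","top6")
s=env.observe();print(s['position'],s['ft_force'],s['grip_width'])
z=lambda i:cv2.resize(i[110:260,280:420],None,fx=4,fy=4,interpolation=cv2.INTER_CUBIC)
cv2.imwrite('pics/side6z.png',cv2.cvtColor(z(im),cv2.COLOR_RGB2BGR))
E
```

```text
time_s: 9.28
position: [0.5655, -0.2056, 0.1656]
tool_rot: [[-0.999, 0.005, 0.037], [-0.037, -0.003, -0.999], [-0.004, -1.0, 0.003]]
ft_force: [-0.5, -0.5, -5.7]
grip_width: 0.0136
time_s: 9.78
position: [0.5646, -0.2051, 0.2048]
tool_rot: [[-0.999, 0.001, 0.037], [-0.037, -0.001, -0.999], [-0.001, -1.0, 0.001]]
ft_force: [-0.5, 0.3, -7.3]
grip_width: 0.0138
[ 0.56418915 -0.20483018  0.20361411] [-0.99060506 -0.13361769 -6.44322093] 0.013614771459243023
```

View pics/side6z.png

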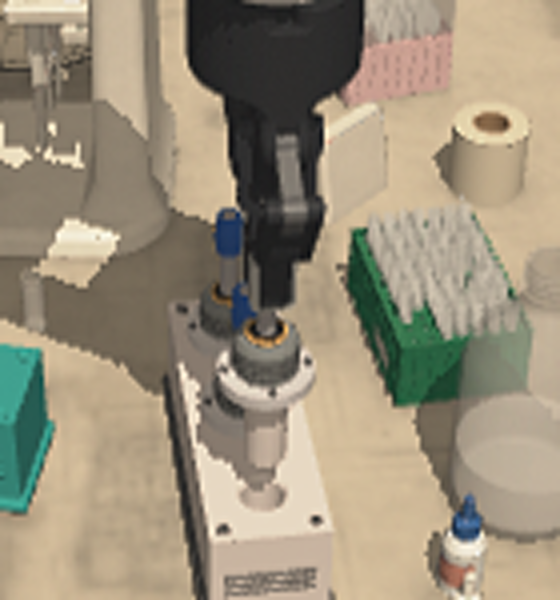

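The bearing is clear of the holder: stem foot near (262,475) in the crop, nest empty, hanging upright. Now I carry it to the red block.

```bash
python3 -m pendant '[[[0.02,-0.2,0],0,0],[[0.02,-0.4,0],0,0],[[0,-0.5,0],0,0],[[0,-0.5,0],0,0],[[0,-0.6,0],0,0],[[0,-0.6,0],0,0],[[0,-0.6,0],0,0],[[0,-0.5,0],0,0],[[0,-0.5,0],0,0],[[0,-0.4,0],0,0],[[0,-0.3,0],0,0],[[0,-0.2,0],0,0]]'; python3 -m pendant '[[[0,0,0],0,0],[[0,0,0],0,0],[[0,0,0],0,0],[[0,0,0],0,0]]'
python3 - <<'E'
from h import *
s=env.observe();print(s['position'],s['ft_force'],s['grip_width'])
im,_=snap("side","side7");im2,_=snap("top","top7")
z=lambda i:cv2.resize(i[150:350,290:430],None,fx=3,fy=3,interpolation=cv2.INTER_CUBIC)
cv2.imwrite('pics/side7z.png',cv2.cvtColor(z(im),cv2.COLOR_RGB2BGR))
cv2.imwrite('pics/top7z.png',cv2.cvtColor(cv2.resize(im2[130:240,260:460],None,fx=4,fy=4),cv2.COLOR_RGB2BGR))
E
```

```text
time_s: 10.88
position: [0.5655, -0.3656, 0.204]
tool_rot: [[-0.999, -0.0, 0.036], [-0.036, 0.0, -0.999], [0.0, -1.0, -0.0]]
ft_force: [-0.6, 0.3, -6.7]
grip_width: 0.0136
time_s: 11.22
position: [0.5659, -0.3633, 0.2045]
tool_rot: [[-0.999, 0.0, 0.038], [-0.038, 0.0, -0.999], [-0.0, -1.0, -0.0]]
ft_force: [0.1, -0.3, -6.0]
grip_width: 0.0139
[ 0.5659243  -0.36327366  0.20451183] [ 0.08511672 -0.32340031 -5.96926336] 0.013857850183066409
```

View pics/side7z.png

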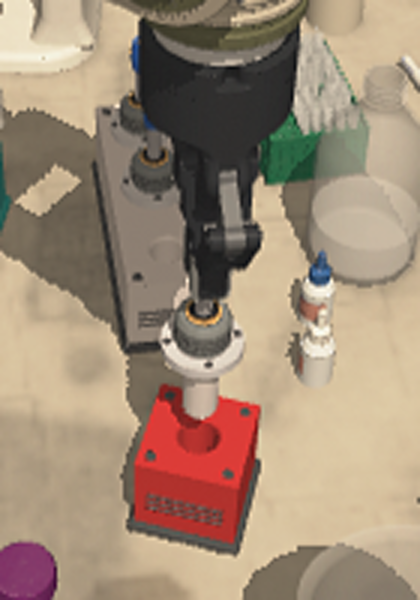

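View pics/top7z.png

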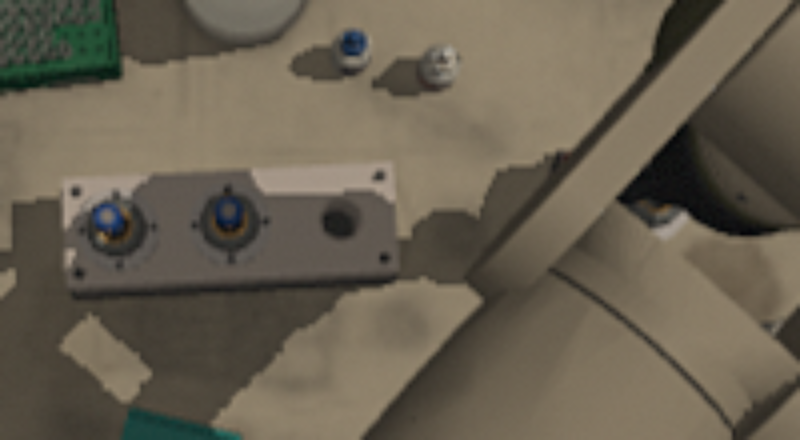

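The side view shows the stem foot at about (357,288) above the bore at (356,295), hanging close to upright. The arm hides it in the top view. I fit the hanging bearing's axis from the side depth.

```bash
cat > fit.py <<'E'
from h import *
from scipy.optimize import least_squares
import sys
def run(tag,zs):
    f=np.load(f'pics/{tag}.npz');d=f['d'];K,R,t=cam("side")
    v,u=np.mgrid[:400,:640]; c=np.stack([(u-K[0,2])/K[0,0],(v-K[1,2])/K[1,1],np.ones_like(u)],-1)*d[...,None]
    W=(c-t)@R
    s=env.observe()['position']
    for a,b,r in zs:
        m=(d>0)&(W[...,2]>a)&(W[...,2]<b)&(np.hypot(W[...,0]-s[0],W[...,1]-s[1])<.035); P=W[m]
        if len(P)<6: print(a,b,len(P));continue
        q=least_squares(lambda p:np.hypot(P[:,0]-p[0],P[:,1]-p[1])-r,s[:2],loss='soft_l1',f_scale=.001)
        print(a,b,len(P),'centre',q.x.round(4),'rms',np.sqrt(np.mean(q.fun**2)).round(4), 'x-range mid',((P[:,0].min()+P[:,0].max())/2).round(4),'zmin',P[:,2].min().round(4))
E
python3 - <<'E'
from fit import *
run('side7',[(.085,.118,.011),(.118,.142,.011),(.163,.176,.0165)])
for p in [(.5659,-.3633,.096),(.566,-.365,.07)]: print(proj('side',p))
f=np.load('pics/side7.npz')['im']; hsv=cv2.cvtColor(f,cv2.COLOR_RGB2HSV)
for v in range(270,296,2):
    row=hsv[v,340:376]; w=np.where((row[:,1]<60)&(row[:,2]>120))[0]; print(v,(w.min()+340,w.max()+340) if len(w) else None)
E
```

```text
0.085 0.118 79 centre [ 0.5652 -0.3642] rms 0.0008 x-range mid 0.5651 zmin 0.0957
0.118 0.142 73 centre [ 0.5651 -0.3639] rms 0.0006 x-range mid 0.5646 zmin 0.1182
0.163 0.176 103 centre [ 0.5648 -0.3633] rms 0.0009 x-range mid 0.565 zmin 0.1633
[356.33951002 285.16844936]
[356.06252999 294.78221266]
270 (np.int64(345), np.int64(369))
272 (np.int64(347), np.int64(368))
274 (np.int64(349), np.int64(365))
276 (np.int64(352), np.int64(362))
278 (np.int64(351), np.int64(362))
280 (np.int64(351), np.int64(362))
282 (np.int64(351), np.int64(361))
284 (np.int64(351), np.int64(361))
286 (np.int64(352), np.int64(361))
288 (np.int64(354), np.int64(358))
290 None
292 None
294 None
```

```bash
python3 -m pendant '[[[0.01,-0.04,-0.2],0,0],[[0,0,-0.25],0,0],[[0,0,-0.2],0,0],[[0,0,0],0,0],[[0,0,0],0,0],[[0,0,0],0,0]]'
python3 - <<'E'
from fit import *
s=env.observe();print(s['position'],s['ft_force'],s['grip_width'])
im,_=snap("side","side8")
run('side8',[(.08,.118,.011),(.144,.155,.0165)])
z=lambda i:cv2.resize(i[210:350,300:410],None,fx=4,fy=4,interpolation=cv2.INTER_CUBIC)
cv2.imwrite('pics/side8z.png',cv2.cvtColor(z(im),cv2.COLOR_RGB2BGR))
E
```

```text
time_s: 11.82
position: [0.5661, -0.3653, 0.1849]
tool_rot: [[-0.999, 0.0, 0.037], [-0.037, -0.0, -0.999], [-0.0, -1.0, 0.0]]
ft_force: [1.0, -0.1, -6.5]
grip_width: 0.0136
[ 0.56611523 -0.36533795  0.18489535] [ 1.00995856 -0.05282462 -6.48067672] 0.01355547157152188
0.08 0.118 137 centre [ 0.5656 -0.3658] rms 0.0008 x-range mid 0.5657 zmin 0.0802
0.144 0.155 84 centre [ 0.5652 -0.3655] rms 0.0007 x-range mid 0.5644 zmin 0.1445
```

View pics/side8z.png

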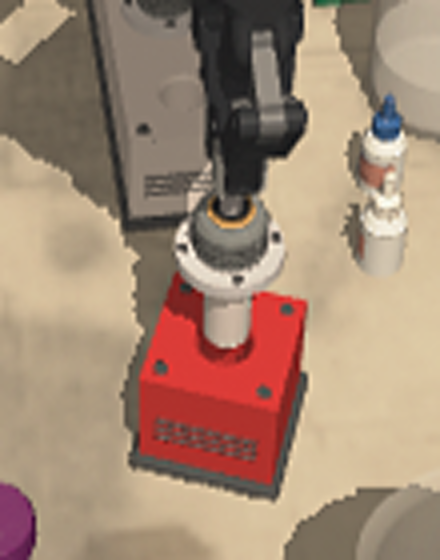

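The foot is centred over the bore mouth, at about (228,345) in the crop. I lower it gradually while watching the force.

```bash
python3 -m pendant '[[[0,0,-0.15],0,0],[[0,0,-0.15],0,0],[[0,0,0],0,0],[[0,0,0],0,0]]'
```

```text
time_s: 12.2
position: [0.5659, -0.3651, 0.1753]
tool_rot: [[-0.999, -0.001, 0.037], [-0.037, 0.001, -0.999], [0.001, -1.0, -0.001]]
ft_force: [1.3, -0.5, -6.7]
grip_width: 0.0139
```

```bash
python3 -m pendant '[[[0,0,-0.12],0,0],[[0,0,-0.12],0,0],[[0,0,0],0,0],[[0,0,0],0,0]]'
```

```text
time_s: 12.53
position: [0.5659, -0.3652, 0.1683]
tool_rot: [[-0.999, -0.001, 0.037], [-0.037, 0.0, -0.999], [0.001, -1.0, -0.001]]
ft_force: [-0.2, -0.4, -6.7]
grip_width: 0.0135
```

```bash
python3 -m pendant '[[[0,0,-0.17],0,0],[[0,0,-0.17],0,0],[[0,0,-0.17],0,0],[[0,0,0],0,0],[[0,0,0],0,0]]'
```

```text
time_s: 12.95
position: [0.5659, -0.3651, 0.1527]
tool_rot: [[-0.999, -0.001, 0.037], [-0.037, 0.001, -0.999], [0.001, -1.0, -0.001]]
ft_force: [-0.2, 0.4, -6.5]
grip_width: 0.0138
```

```bash
python3 -m pendant '[[[0,0,-0.17],0,0],[[0,0,-0.17],0,0],[[0,0,-0.17],0,0],[[0,0,0],0,0],[[0,0,0],0,0]]'
```

```text
time_s: 13.37
position: [0.5659, -0.3651, 0.1375]
tool_rot: [[-0.999, -0.001, 0.037], [-0.037, 0.001, -0.999], [0.001, -1.0, -0.001]]
ft_force: [0.7, -1.1, -6.7]
grip_width: 0.0135
```

```bash
python3 -m pendant '[[[0,0,-0.17],0,0],[[0,0,-0.15],0,0],[[0,0,0],0,0],[[0,0,0],0,0]]'
```

```text
time_s: 13.7
position: [0.5659, -0.3652, 0.128]
tool_rot: [[-0.999, -0.001, 0.037], [-0.037, 0.001, -0.999], [0.001, -1.0, -0.001]]
ft_force: [0.3, 0.1, -6.9]
grip_width: 0.0139
```

```bash
python3 -m pendant '[[[0,0,-0.08],0,0],[[0,0,0],0,0],[[0,0,0],0,0]]'
```

```text
time_s: 13.95
position: [0.566, -0.3652, 0.126]
tool_rot: [[-0.999, -0.0, 0.037], [-0.037, 0.0, -0.999], [0.0, -1.0, -0.0]]
ft_force: [-0.1, 0.6, -7.6]
grip_width: 0.0136
```

```bash
python3 -m pendant '[[[0,0,-0.06],0,0],[[0,0,0],0,0],[[0,0,0],0,0]]'
```

```text
time_s: 14.2
position: [0.566, -0.3652, 0.1242]
tool_rot: [[-0.999, -0.0, 0.037], [-0.037, 0.0, -0.999], [0.0, -1.0, -0.0]]
ft_force: [0.0, 0.2, -6.7]
grip_width: 0.0135
```

```bash
python3 -m pendant '[[[0,0,-0.05],0,0],[[0,0,0],0,0],[[0,0,0],0,0]]'
```

```text
time_s: 14.45
position: [0.5664, -0.3654, 0.1236]
tool_rot: [[-0.999, 0.001, 0.037], [-0.037, -0.001, -0.999], [-0.001, -1.0, 0.001]]
ft_force: [-0.0, 0.3, 0.5]
grip_width: 0.0135
```

The force changed from -6.7 to +0.5 N at the same height as in the holder, so the flange is down. I release and rise.

```bash
python3 -m pendant '[[[0,0,0],0,0.2],[[0,0,0],0,0.4],[[0,0,0],0,0.5],[[0,0,0],0,0.5],[[0,0,0],0,0.5]]'; python3 -m pendant '[[[0,0,0.3],0,0.5],[[0,0,0.6],0,0.5],[[0,0,1],0,0.5],[[0,0,1],0,0.5],[[0,0,1],0,0.5],[[0,0.5,1],0,0.5],[[-0.5,1,0],0,0.5],[[-1,0.5,0],0,0.5],[[-1,0.5,0],0,0.5],[[-1,0,0],0,0.5],[[-1,0,0],0,0.5],[[-1,0,0],0,0.5]]'
python3 - <<'E'
from fit import *
s=env.observe();print(s['position'],s['ft_force'],s['grip_width'])
im,_=snap("side","side9");im2,_=snap("top","top9")
z=lambda i:cv2.resize(i[150:350,290:430],None,fx=3,fy=3,interpolation=cv2.INTER_CUBIC)
cv2.imwrite('pics/side9z.png',cv2.cvtColor(z(im),cv2.COLOR_RGB2BGR))
cv2.imwrite('pics/top9z.png',cv2.cvtColor(cv2.resize(im2[130:240,260:460],None,fx=4,fy=4),cv2.COLOR_RGB2BGR))
E
```

```text
time_s: 14.87
position: [0.5661, -0.3653, 0.1228]
tool_rot: [[-0.999, 0.0, 0.037], [-0.037, -0.0, -0.999], [-0.0, -1.0, 0.0]]
ft_force: [-0.1, 0.5, 0.0]
grip_width: 0.0428
time_s: 15.87
position: [0.3997, -0.2896, 0.2706]
tool_rot: [[-0.999, 0.001, 0.038], [-0.038, -0.001, -0.999], [-0.001, -1.0, 0.001]]
ft_force: [0.2, -0.6, 0.2]
grip_width: 0.0428
[ 0.39971266 -0.28962921  0.27058003] [ 0.15318153 -0.55090324  0.19437408] 0.04280393626080041
```

View pics/side9z.png

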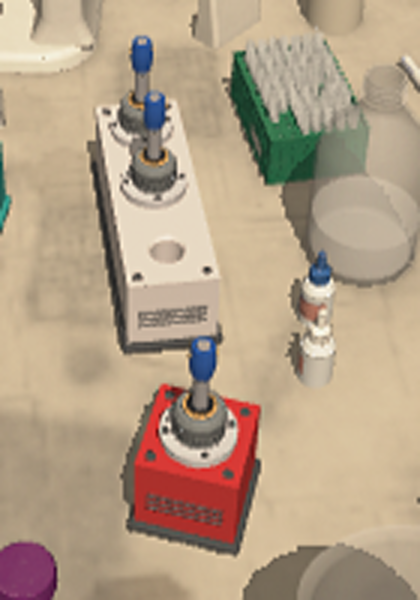

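View pics/top9z.png

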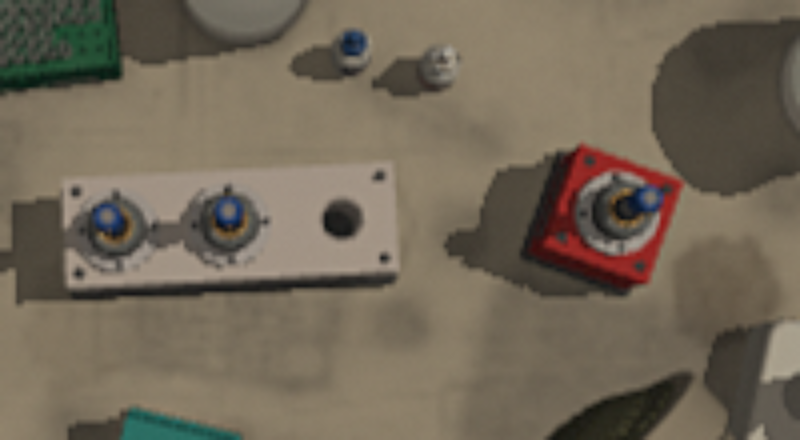

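Both views show the worn bearing in the red block with its flange ring on the top face, and the two sound ones in place. Its loose shaft may lean a little, so I check the flange level and centring numerically.

Run:
```python
from h import *
for n in("side","top"):
    f=np.load(f'pics/{n}9.npz');d=f['d'];im=f['im'];K,R,t=cam(n)
    v,u=np.mgrid[:400,:640]; c=np.stack([(u-K[0,2])/K[0,0],(v-K[1,2])/K[1,1],np.ones_like(u)],-1)*d[...,None]
    W=(c-t)@R; hsv=cv2.cvtColor(im,cv2.COLOR_RGB2HSV)
    near=(d>0)&(np.hypot(W[...,0]-.566,W[...,1]+.365)<.03)
    m=near&(hsv[...,1]<70)&(W[...,2]>.070)&(W[...,2]<.083)&(np.hypot(W[...,0]-.566,W[...,1]+.365)>.018)
    P=W[m]; A=np.c_[P[:,:2]-[.566,-.365],np.ones(len(P))]; s=np.linalg.lstsq(A,P[:,2],rcond=None)[0]
    (cc,r)=cv2.minEnclosingCircle((P[:,:2]*1000).astype(np.float32))
    print(n,len(P),'flange top z',s[2].round(4),'slope',s[:2].round(3),'circle',np.round(cc,1),round(r,1))
    B=W[near&(W[...,2]>.125)]; print(' coupling',np.median(B,0).round(4),B.max(0).round(4),B.min(0).round(4))
    for y in(-.075,-.140):
        m=(d>0)&(W[...,2]>.125)&(W[...,2]<.17)&(abs(W[...,0]-.56)<.02)&(abs(W[...,1]-y)<.02)
        P=W[m]; print(' sound',P.min(0).round(4),P.max(0).round(4))
a,b=np.load('pics/top0.npz')['im'],np.load('pics/top9.npz')['im']
```

```text
side 183 flange top z 0.0777 slope [0.006 0.045] circle [ 569.  -366.6] 27.9
 coupling [ 0.5643 -0.3709  0.149 ] [ 0.5737 -0.3582  0.1569] [ 0.5577 -0.3755  0.1258]
 sound [ 0.5497 -0.0857  0.1253] [ 0.5654 -0.0708  0.157 ]
 sound [ 0.5523 -0.1515  0.1259] [ 0.5693 -0.1332  0.157 ]
top 118 flange top z 0.0776 slope [ 0.012 -0.014] circle [ 566.5 -364.9] 24.1
 coupling [ 0.5662 -0.3632  0.1538] [ 0.5758 -0.3578  0.1582] [ 0.5599 -0.3718  0.1344]
 sound [ 0.5519 -0.0826  0.1387] [ 0.5672 -0.0689  0.1582]
 sound [ 0.5538 -0.1469  0.1453] [ 0.5712 -0.134   0.1584]
```

```bash
python3 -c "
from h import *
env.close_job()"
```

```text
the job is handed in; nothing more can be done
```

The right-hand (-y) bearing was the worn one; it now stands in the red reject block, and I handed the job in at about 16 s of the 61 s allowed. The hand-in gives no verdict, so the result below rests on my own checks.

- **Finding it:** I tried the right-hand bearing first. Its coupling moved freely about 7.7 mm to each side before the springy stop. I pushed no harder than about 3 N and never touched the other two.
- **Moving it:** I gripped it by the blue coupling, pulled it straight up and carried it to the red block. I lowered it until the load on the wrist went from -6.7 N to about 0, then released it and moved clear.
- **Last checks:**
  - The flange top measured 77.6–77.7 mm high; fully home is 77 mm.
  - The top view puts the flange centre at (0.5665, -0.3649), against a measured bore of (0.566, -0.365).
  - The two sound couplings measured within about 3 mm of where they started. I saw no bystander moved in the last close-up pictures, which showed only the two droppers.

**Disagreements:**
- **Flange centre and tilt:** the side-view flange circle came out 3 mm off in x and too large (27.9 mm radius instead of 24), probably stray edge points. The side-view slope was also steeper: 0.045, against 0.018 from the top view and a limit of 0.08.
- **Grip width:** the gripper read 13.6 mm on the 16.6 mm coupling, but the grip held throughout.

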